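# Hold an oblong bisque tile square in the squareness gauge

## Robot

A 6-joint arm with a two-finger parallel gripper is mounted at the origin on the work surface. World frame = base frame: x ahead of the robot, y to its left, z up, the work surface at z = 0. Lengths are in mm, angles in rad, forces in N, time in s.
With the tool pointing down it reaches from about 425 to 925 mm from the base axis. Payload 12.5 kg.
Tool frame: the origin (TCP) lies on the centre line of the jaws, within the pads' length; the fingertips stand 19 mm ahead of it and the grasp point (between the pads) is the TCP; y points along the fingers, x is the direction in which the jaws open and shut, and the axes are right-handed (so a half turn about y gives the same grasp; the last joint's range is limited). The gripper opens to 85 mm and grips with 20 to 120 N. Pads are 22 mm wide; open, the fingers measure 114 mm over their backs; the gripper's body (76 mm by 85 mm) begins 54 mm behind the grasp point. The pads swing forward as they close: fully open they stand 13 mm farther back than shut.
Start: joints at [-1.442, 0.491, 1.559, -0, 1.092, -0.106], TCP at [145.427, -607.86, 250.327] pointing down, gripper open.
Joint ranges: [-3.1, 3.1], [-0.84, 2.19], [0.05, 2.79], [-1.13, 4.28], [0.06, 2.93], [-2.69, 2.69]. Speed limits (rad/s): [2.22, 2.22, 2.79, 3.14, 3.14, 3.14].

## Interface

Orientations are given as a unit quaternion [w, x, y, z].
In Python, from rig import manip, grab_frame, job gives the robot as it stands.
- The arm moves only by the tool carry_out, never from a script. Its argument "series" is a list of rows, each a list of 5 numbers: the shift along the tool's x, y, z in m, then the turn about the tool's y in degrees, then the opening, from 0 (shut) to 1 (fully open). A call has 1 to 10 rows; each row shifts and turns the commanded pose from where the row before left it, along the tool's axes as they then stand; what a row does not reach is not made up. A row lasts 1/10 s, in which the tool goes at most 50 mm and 8.59 degrees, less where a joint would pass 70% of its speed; a pose out of reach is approached as far as the arm can. A call with a gripper value outside its range is refused whole. The fingers move at their own pace and stop on an object; "squeeze" is the grip in N (left out, the last holds). Time passes only in rows, so rows that do not move let the fingers close. It gives the time, the measured TCP pose, the force and the opening at its end, in the units of the state.
- manip.observe(): the state, without advancing time (a new reading comes with each control period).
- grab_frame(name): name is "side" or "top"; returns a dict with "frame" (480x640x3 uint8, red, green, blue), "fx", "fy", "cx", "cy" (pixels), "xyz" and "attitude" of the camera in the world. Camera axes: x right, y up, looking along -z (the intrinsics and any distortion apply to the point x, -y, -z); pixel columns grow to the right and rows downward; lengths in mm; the calibration is good to about 2 mm. A picture is of the moment at which its call begins. There is no depth.
- job.hand_in(): hands the job in, once; it reports no verdict.
The state is a dict: "t": time; "q": joint angles; "joint_vel": joint speeds; "joint_efforts": joint torques, N m; "eef_pos": TCP position; "ee_rot": TCP orientation; "force": force on the tool from outside, world axes, zero at the start; "wrist_torque": the same for the moment, N m; "grip_width": finger opening in mm.
Only numpy, scipy, OpenCV 4.12 (cv2) and the standard library are available. Lean on these libraries where they do the work, as an engineer would, in place of code of your own. Each camera call takes 0.05 s, during which the arm holds its last target.

## Task

Pick up the oblong tile from the ware board and set it flat on the two rest strips of the squareness gauge. Then press it home into the corner, long edge against both long-side studs and short end against the single end stud, which also pushes in the dial's sprung spindle, and finish while still holding it there with the fingers, pushing firmly against all three studs so that the dial can be read. Do not knock the dial, and leave the other two tiles, the glaze jar and the brush mug where they are.

Things in the scene. Friction and masses are not known exactly. Their poses are not given: they have to be found in the camera images.
- oblong_tile: The only oblong tile: red-brown fired clay, 130 x 65 x 12 mm, 0.15 to 0.25 kg, flat on the ware board. Origin at the centre of its underside; x along the 130 mm length, y along the 65 mm width, z up; alike either way round. It lies in any of three places in a row on the board, with its length within 25 degrees of the board's x, 40 mm clear of the other tiles at mid-length, 20 mm at its corners.
- ware_board: Plywood board, 200 (its x) x 400 (its y) x 16 mm, fixed, carrying the three tiles in a row along its y. Origin at the centre of its underside, on the table.
- square_tile: Bystander on the ware board, loose: square tile 100 x 100 x 12 mm, same clay. Origin at the centre of its underside.
- hex_tile: Bystander on the ware board, loose: six-sided tile, 104 mm across corners, 12 mm thick, same clay. Origin at the centre of its underside.
- gauge: Squareness gauge, fixed: steel plate 220 (its x) x 320 (its y) mm, its top 32 mm above the table. Origin on the table under the plate's centre, z up. The two long-side studs stand on the +x side and the end stud on the -y side, so the tile is pressed towards the gauge's +x and -y at once. The rest strips, studs and dial stand on the plate; the rest of it is bare.
- home (a point): Where the centre of the tile's underside lies when fully home, at gauge (0, 35, 37) mm, tile length along the gauge's y; axes as the gauge's. Height: on top of two aluminium rest strips along x, 5 mm high, 12 mm wide, 95 mm long (gauge x -64 to +31 mm), centred 42 mm either side of this point in y; between them fingertips may reach 5 mm below the tile's underside.
- stud_long_1: Fixed upright polished steel stud, 12 mm diameter, standing 16 mm above the plate; a long-side stop, at gauge (38.5, 80) mm. Origin at its foot. Rigid and slippery: friction on the tile about 0.25, as on the rest strips. The 78 mm between the two long-side studs is free for a finger.
- stud_long_2: The other long-side stud, same size, at gauge (38.5, -10) mm. Origin at its foot. Rigid.
- stud_end: The end stop: same stud, at gauge (6, -36) mm. Origin at its foot. Rigid.
- dial: Delicate dial indicator lying face up, 58 mm across, stem towards the gauge's +y; dial, stem and clamp fill gauge x -51 to +7, y -163 to -54 mm, up to 28 mm above the plate. Fixed. Origin at the rear end of the case on the stem's axis, gauge (-22, -155) mm, 45 mm above the table. Not to be knocked.
- spindle (a joint): Travel in m of the dial's sprung spindle: 0 when free, growing as it is pushed in along the gauge's -y, limit 0.006. It bears on the same short end as the end stud, 28 mm beside it, at gauge x -22 mm. Its tip, 13 mm above the plate, stands 3 mm proud of the end stud, so it reads 0.003 with the tile home. It pushes back with 0.6 N at first, 1.05 N when home.
- glaze_jar: Bystander, loose: round clear jar of glaze with a white lid, 72 mm across, 85 mm tall, beyond the task's things. Origin at the centre of its foot.
- brush_mug: Bystander, loose: white mug, 76 mm across, 90 mm tall, with three brushes standing in it up to 230 mm high. Origin at the centre of its foot.
There are look-alikes about, which are no part of the job. What is shaped like the oblong_tile but turquoise is not meant.

How it is judged (in metres and radians):
On the way, in this order (a step that is already met when the one before it is completed fails the run):
1. the oblong tile is lifted clear of the ware board in the fingers (z of oblong_tile in the frame of ware_board above 0.045 m and contact force between oblong_tile and the fingers above 0.5 N and contact force between oblong_tile and ware_board below 0.05 N), for 0.1 s.
2. the tile lies flat on the gauge's rest strips (z of oblong_tile in the frame of home between -0.002 and 0.003 m and horizontal distance between oblong_tile and home below 0.05 m and angle between oblong_tile's own z axis and vertical below 0.05 rad), for 0.1 s.
At the end, for the whole second after the job is handed in: Through the last second, still held: tile flat on the strips (2 mm, 0.025 rad), within 3 mm of home and 0.02 rad of square, at rest, pressing each long-side stud over 0.5 N and the end stud over 1 N; spindle in over 1.5 mm; fingers on the tile with over 1 N (contact force between oblong_tile and stud_long_1 above 0.5 N and contact force between oblong_tile and stud_long_2 above 0.5 N and contact force between oblong_tile and stud_end above 1 N and contact force between oblong_tile and the fingers above 1 N and value of joint spindle above 0.0015 m and horizontal distance between oblong_tile and home below 0.003 m and z of oblong_tile in the frame of home between -0.002 and 0.002 m and angle between the x axis of oblong_tile and the y axis of gauge, either way round below 0.02 rad and angle between oblong_tile's own z axis and vertical below 0.025 rad and linear speed of oblong_tile below 0.01 m/s); the arm keeps its last pose, push and grip.
It fails at once if the dial is knocked by the arm (contact force between any of the arm, the fingers and dial above 3 N).
It fails at once if the tile is knocked against the dial's case or stem (contact force between oblong_tile and dial above 3 N).
It fails at once if another tile is disturbed (distance of any of square_tile, hex_tile from where it was at the start of the episode above 0.02 m).
It fails at once if the glaze jar or the brush mug is disturbed (distance of any of glaze_jar, brush_mug from where it was at the start of the episode above 0.03 m).
It also fails if it takes over 54 s, if anything falls off the work surface, if the arm or the gripper's body presses on something with over 40 N, if the wrist force passes 120 N, or if a joint passes its speed limit or range.

## Working session

There is one attempt and no reset: what is moved stays moved. The work goes in short steps, Python scripts to look and compute and a tool call to move; the robot and the scene stay as the last step left them, time stands still between calls to the robot, and variables do not carry over. Pictures are saved under pics/ and viewed, and the job is handed in when it is done.

Besides the shell and the picture viewer there is one more tool, called after "Request:" by a JSON object that holds its "name" and its "arguments". carry_out: Moves the arm, as the interface text tells. Its arguments: {"type":"object","properties":{"series":{"type":"array","items":{"type":"array","items":{"type":"number"}}},"squeeze":{"type":"number"}},"required":["series"]}

```bash
mkdir -p pics; ls; python3 - <<'E'
from rig import manip, grab_frame, job
import cv2
s=manip.observe()
for k,v in s.items(): print(k,v)
for n in("side","top"):
    f=grab_frame(n); print(n,{k:v for k,v in f.items() if k!="frame"})
    cv2.imwrite(f"pics/{n}0.png",f["frame"][:,:,::-1])
E
```

```text
pics
t 0.0
q [-1.44159405e+00  4.91540909e-01  1.55950213e+00  2.33405963e-05
  1.09171698e+00 -1.05603812e-01]
joint_vel [ 0.0007549  -0.00019356 -0.00032135  0.00109693  0.00141324 -0.00027645]
joint_efforts [-4.12874897e-04 -6.18440580e+01 -2.61595219e+01 -8.39932522e-05
  4.08886830e-03  3.49146990e-05]
eef_pos [ 145.40334822 -607.61121311  249.721181  ]
ee_rot [ 0.55541601 -0.55482878  0.43828439 -0.43770409]
force [ 0.43246853 -0.42060314 -0.8536028 ]
wrist_torque [-0.01130272 -0.00363602  0.03514827]
grip_width 85.53323109687207
side {'fx': 523.300852244863, 'fy': 523.300852244863, 'cx': 306.50746518134656, 'cy': 234.24574521517462, 'xyz': array([482.20607769, 846.3767035 , 897.77953476]), 'attitude': array([-0.03098284, -0.01099455,  0.38279225,  0.9232493 ])}
top {'fx': 488.13349763374094, 'fy': 488.13349763374094, 'cx': 327.86703031100353, 'cy': 238.71430684359055, 'xyz': array([ 454.17016696,   10.9278932 , 1310.04823298]), 'attitude': array([ 0.71298639,  0.01767332, -0.01892381, -0.70069961])}
```

View pics/top0.png

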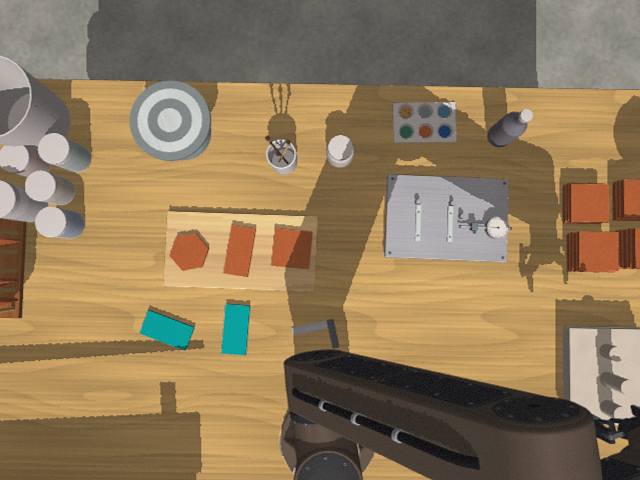

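View pics/side0.png

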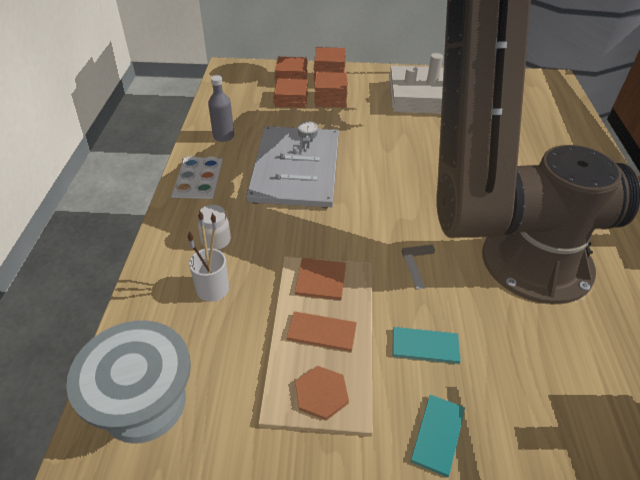

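Pickup candidates in the top view are the red oblong (240,249), red square (292,248), red hexagon (188,250), turquoise oblongs (167,328) and (236,328), and red stacks at (600,220). By the description, the right one is (240,249). I'll check it in close crops and measure.

```bash
cat > h.py <<'E'
import numpy as np, cv2
from scipy.spatial.transform import Rotation as R
from rig import manip, grab_frame, job
def rot(q): return R.from_quat([q[1],q[2],q[3],q[0]])
def ray(f,uv):
    uv=np.atleast_2d(uv).astype(float)
    d=np.c_[(uv[:,0]-f["cx"])/f["fx"],-(uv[:,1]-f["cy"])/f["fy"],-np.ones(len(uv))]
    return rot(f["attitude"]).apply(d)
def onplane(f,uv,z):
    d=ray(f,uv); c=np.array(f["xyz"]); return c+d*((z-c[2])/d[:,2])[:,None]
def proj(f,P):
    p=rot(f["attitude"]).inv().apply(np.atleast_2d(P)-np.array(f["xyz"]))
    return np.c_[f["cx"]+f["fx"]*p[:,0]/-p[:,2], f["cy"]-f["fy"]*p[:,1]/-p[:,2]]
def crop(f,x0,y0,x1,y1,k,name):
    im=f["frame"][y0:y1,x0:x1,::-1]
    im=cv2.resize(im,None,fx=k,fy=k,interpolation=cv2.INTER_CUBIC); cv2.imwrite("pics/"+name,im)
def redmask(f):
    h=cv2.cvtColor(f["frame"],cv2.COLOR_RGB2HSV)
    m=((h[...,0]<10)|(h[...,0]>172))&(h[...,1]>130)&(h[...,2]>50)
    return m.astype(np.uint8)
E
python3 - <<'E'
from h import *
T=grab_frame("top");S=grab_frame("side")
crop(T,150,195,330,305,4,"t_board.png")
crop(T,380,165,520,270,5,"t_gauge.png")
crop(S,235,110,355,215,6,"s_gauge.png")
for n,f,z in(("top",T,28),("side",S,28)):
    m=redmask(f)
    for c in cv2.findContours(m,cv2.RETR_EXTERNAL,cv2.CHAIN_APPROX_NONE)[0]:
        if cv2.contourArea(c)<150: continue
        w=onplane(f,c[:,0,:],z)[:,:2].astype(np.float32)
        r=cv2.minAreaRect(w); M=cv2.moments(c)
        print(n,M["m10"]/M["m00"],M["m01"]/M["m00"],r)
E
```

```text
top 195.72177055103884 254.86359530261967 ((464.931884765625, 360.5456237792969), (58.3278694152832, 90.16610717773438), 33.01728820800781)
top 627.7084870848709 254.49384993849938 ((497.1500244140625, -779.245849609375), (60.45227813720703, 79.69861602783203), 89.101806640625)
top 576.257281553398 250.71763754045304 ((495.5302429199219, -645.1473388671875), (107.11422729492188, 50.030540466308594), 11.085092544555664)
top 298.08967046894804 250.15684410646386 ((493.3919982910156, 104.75880432128906), (96.58757019042969, 96.11905670166016), 85.57596588134766)
top 573.9878511769172 199.52164009111618 ((637.3101806640625, -648.4255981445312), (79.76056671142578, 77.5645523071289), 1.0135425329208374)
top 619.7927241962774 197.40186125211505 ((634.2474975585938, -766.0230712890625), (106.86933135986328, 58.261932373046875), 15.148181915283203)
side 289.8611507370423 98.86685687113646 ((629.9537353515625, -638.2848510742188), (103.24578094482422, 110.21585083007812), 4.0863542556762695)
side 290.98950957251503 71.08418568056648 ((640.9232788085938, -791.734375), (104.237548828125, 235.86642456054688), 3.8022031784057617)
side 328.2605140186916 61.38045171339564 ((512.3457641601562, -881.0111694335938), (106.07366943359375, 221.40345764160156), 1.9042466878890991)
```

View pics/t_board.png

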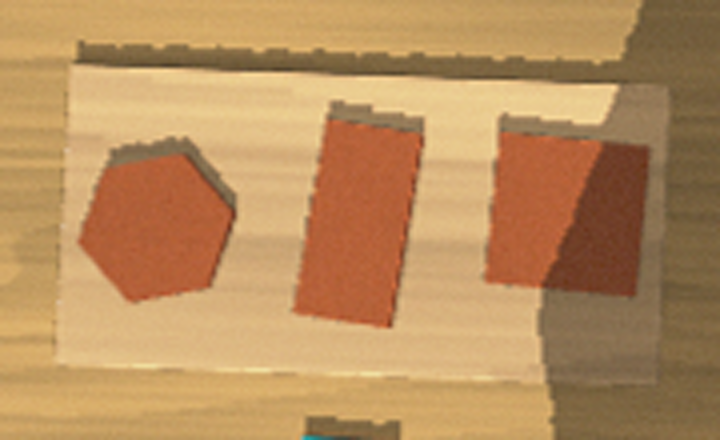

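View pics/t_gauge.png

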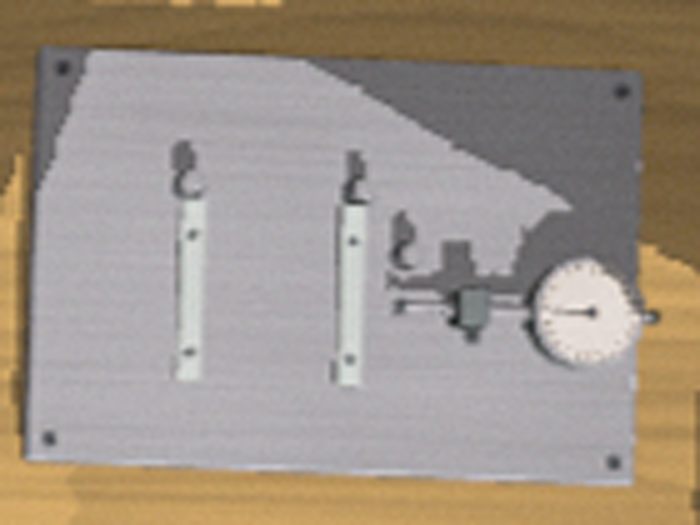

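View pics/s_gauge.png

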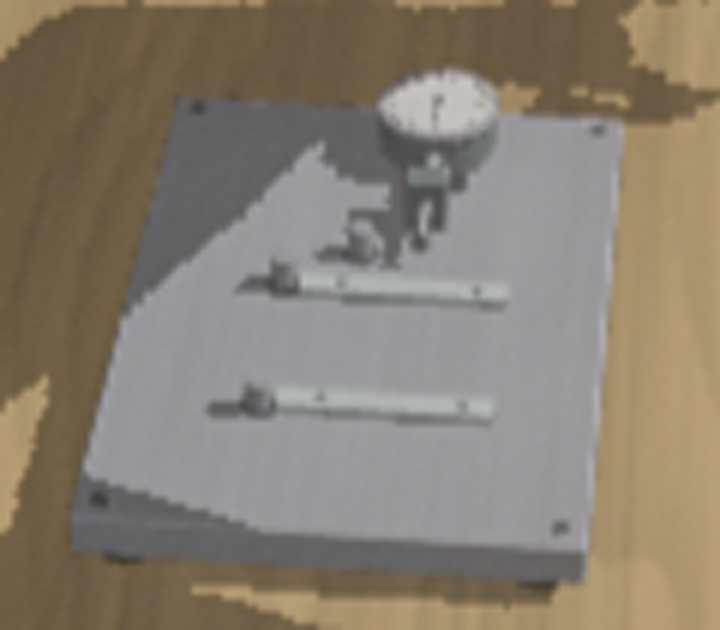

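```bash
python3 - <<'E'
from h import *
T=grab_frame("top");S=grab_frame("side")
def tile(f,seed):
    lab=cv2.cvtColor(f["frame"],cv2.COLOR_RGB2HSV).astype(int)
    print("hsv seed",lab[seed[1],seed[0]], )
    m=((lab[...,0]<13)&(lab[...,1]>150)).astype(np.uint8)
    n,l=cv2.connectedComponents(m); 
    c=cv2.findContours((l==l[seed[1],seed[0]]).astype(np.uint8),cv2.RETR_EXTERNAL,cv2.CHAIN_APPROX_NONE)[0][0]
    return c
for n,f,seeds in(("top",T,[(188,250),(240,249),(285,240)]),("side",S,[(322,390),(322,331),(322,278)])):
    for s in seeds:
        c=tile(f,s)
        w=onplane(f,c[:,0,:],28)[:,:2].astype(np.float32)
        print(n,s,cv2.minAreaRect(w))
# strips
for n,f,box in(("top",T,(400,195,462,245)),("side",S,(270,148,322,184))):
    x0,y0,x1,y1=box
    sub=f["frame"][y0:y1,x0:x1]; g=sub.min(2)
    m=(g>205).astype(np.uint8)
    if n=="side": m=(g>185).astype(np.uint8)
    k,l,st,ce=cv2.connectedComponentsWithStats(m)
    for i in range(1,k):
        if st[i,4]<25: continue
        ys,xs=np.where(l==i)
        w=onplane(f,np.c_[xs+x0,ys+y0],37)[:,:2].astype(np.float32)
        print(n,ce[i]+[x0,y0],st[i,4],cv2.minAreaRect(w),w.mean(0))
    print(np.percentile(g,[10,50,80,90,95,99]))
# plate corners (hand)
c=np.array([[40,47],[640,72],[632,485],[25,460]])/5+[380,165]-0.4
print(onplane(T,c,32)[:,:2])
E
```

```text
hsv seed [  9 167 185]
top (188, 250) ((480.3644714355469, 373.51910400390625), (99.47920227050781, 89.85078430175781), 41.98594284057617)
hsv seed [  9 173 186]
top (240, 249) ((485.8315734863281, 241.37083435058594), (64.6667251586914, 128.85997009277344), 81.6639404296875)
hsv seed [  9 172 182]
top (285, 240) ((494.28704833984375, 104.70862579345703), (97.96028900146484, 98.78382873535156), 85.39134979248047)
hsv seed [ 10 137 155]
side (322, 390) ((493.073486328125, -454.004150390625), (2724.705078125, 1971.4664306640625), 4.2770771980285645)
hsv seed [ 10 137 160]
side (322, 331) ((493.073486328125, -454.004150390625), (2724.705078125, 1971.4664306640625), 4.2770771980285645)
hsv seed [ 10 138 157]
side (322, 278) ((493.073486328125, -454.004150390625), (2724.705078125, 1971.4664306640625), 4.2770771980285645)
top [418.01923077 223.36538462] 52 ((565.4551391601562, -225.8727264404297), (52.55038070678711, 5.240789413452148), 0.43918177485466003) [ 564.47955 -225.93326]
top [449.96428571 220.60714286] 28 ((573.4682006835938, -309.6239013671875), (28.963380813598633, 5.241569995880127), 0.2566676139831543) [ 573.18   -309.5301]
[165. 173. 176. 184. 205. 210.]
[125.  153.  155.  161.9 171.  177. ]
[[ 694.23930794 -145.50188353]
 [ 686.54903555 -462.56268353]
 [ 468.5569612  -457.99428687]
 [ 476.11961222 -140.04513756]]
```

```bash
python3 - <<'E'
from h import *
T=grab_frame("top");S=grab_frame("side")
def loc(f,x0,y0,x1,y1,th):
    sub=f["frame"][y0:y1,x0:x1].astype(float)
    K=8
    g=cv2.resize(sub,None,fx=K,fy=K,interpolation=cv2.INTER_CUBIC).min(2)
    k,l,st,ce=cv2.connectedComponentsWithStats((g>th).astype(np.uint8))
    for i in range(1,k):
        if st[i,4]<64*15: continue
        ys,xs=np.where(l==i)
        w=onplane(f,np.c_[(xs+.5)/K+x0-.5,(ys+.5)/K+y0-.5],37)[:,:2].astype(np.float32)
        print(th,st[i,4]//64,cv2.minAreaRect(w),w.mean(0))
for th in(188,193,197): print("top");loc(T,400,200,462,245,th)
for th in(165,170,): print("side");loc(S,272,148,322,184,th)
a=np.radians(-1.4);Rm=np.array([[np.cos(a),-np.sin(a)],[np.sin(a),np.cos(a)]])
print("exp",Rm@[-16.5,77]+[581.4,-301.5],Rm@[-16.5,-7]+[581.4,-301.5])
# side tile & plate corners
h=cv2.cvtColor(S["frame"],cv2.COLOR_RGB2HSV)
m=((h[...,0]<13)&(h[...,1]>115)&(h[...,2]>80)).astype(np.uint8)
n,l=cv2.connectedComponents(m)
for s in [(322,390),(322,331),(322,278)]:
    c=cv2.findContours((l==l[s[1],s[0]]).astype(np.uint8),cv2.RETR_EXTERNAL,cv2.CHAIN_APPROX_NONE)[0][0]
    w=onplane(S,c[:,0,:],28)[:,:2].astype(np.float32); print("side tile",cv2.minAreaRect(w))
c=np.array([[180,97],[622,120],[585,550],[75,512]])/6+[235,110]-.4
w=onplane(S,c,32)[:,:2];print(w,w.mean(0))
E
```

```text
top
188 142 ((566.50537109375, -225.8037109375), (13.342455863952637, 95.34031677246094), 88.47779846191406) [ 566.3149  -226.34203]
188 134 ((564.9644165039062, -310.15484619140625), (12.248123168945312, 93.85253143310547), 88.83586120605469) [ 565.5766 -310.2435]
top
193 125 ((566.3375244140625, -225.87359619140625), (12.452226638793945, 94.32303619384766), 88.49921417236328) [ 566.24866 -226.25722]
193 23 ((602.4697265625, -310.80712890625), (18.093107223510742, 11.471806526184082), 0.23447968065738678) [ 603.413   -311.23892]
193 94 ((554.9904174804688, -309.5430603027344), (10.681626319885254, 73.10061645507812), 88.98963165283203) [ 556.06586 -309.82898]
top
197 20 ((605.3780517578125, -226.5494384765625), (15.241413116455078, 11.469653129577637), 0.4296596646308899) [ 605.5231  -227.19547]
197 21 ((602.9586181640625, -310.8050842285156), (17.106420516967773, 10.816289901733398), 0.23523475229740143) [ 603.6586  -311.15045]
197 72 ((565.9478149414062, -226.0858612060547), (10.06344985961914, 59.611061096191406), 87.99246978759766) [ 565.01434 -226.10481]
197 84 ((554.8154296875
[... 764 characters left out ...]
509  -310.40094]
170 39 ((567.6165161132812, -226.06884765625), (9.662652969360352, 55.46999740600586), 88.6117172241211) [ 566.95715 -226.34746]
exp [ 566.78620314 -224.11985435] [ 564.73390017 -308.09477949]
side tile ((483.2801818847656, 376.8619079589844), (89.85070037841797, 105.02608489990234), 12.02877426147461)
side tile ((489.3266906738281, 245.53372192382812), (70.44955444335938, 129.36476135253906), 81.66233825683594)
side tile ((497.49395751953125, 108.90937805175781), (106.18710327148438, 99.85249328613281), 85.38631439208984)
[[ 689.33175246 -462.45385798]
 [ 471.81628535 -457.80581144]
 [ 479.97749863 -139.525808  ]
 [ 695.31727443 -148.78185153]] [ 584.11070272 -302.14183224]
```

```bash
cat >> h.py <<'E'
def st():
    s=manip.observe(); r=rot(s["ee_rot"]); M=r.as_matrix()
    return s,M
def show():
    s,M=st(); print("t",round(s["t"],2),"pos",s["eef_pos"].round(2),"F",s["force"].round(2),"Tq",s["wrist_torque"].round(3),"w",round(s["grip_width"],2))
    print("toolx yaw",np.degrees(np.arctan2(M[1,0],M[0,0])).round(2),"tool y",M[:,1].round(4),"q",np.round(s["q"],3))
def togo(target,yaw):
    "shift in tool axes (mm) after turning, and turn about tool y (deg)"
    s,M=st(); y=np.degrees(np.arctan2(M[1,0],M[0,0]))
    dw=(yaw-y+180)%360-180
    c,sn=np.cos(np.radians(yaw)),np.sin(np.radians(yaw))
    X=np.array([c,sn,0]);Y=np.array([0,0,-1.]);Z=np.cross(X,Y)
    d=np.array(target)-s["eef_pos"]
    print("turn about tool y",(-dw).round(2)," shift x,y,z:",(d@X).round(1),(d@Y).round(1),(d@Z).round(1))
    d=d; print(" in present axes:",(d@M).round(1))
E
python3 - <<'E'
from h import *
show()
togo([487,243,150],81.66); togo([487,243,150],81.66-180)
E
```

```text
t 0.4 pos [ 145.44 -607.83  250.24] F [-0.56  0.11  0.05] Tq [ 0.02   0.023 -0.019] w 85.25
toolx yaw -76.55 tool y [ 0.e+00  1.e-04 -1.e+00] q [-1.442  0.491  1.559  0.     1.092 -0.106]
turn about tool y -158.21  shift x,y,z: 891.4 100.2 -214.5
 in present axes: [-748.   100.3  530.1]
turn about tool y 21.79  shift x,y,z: -891.4 100.2 214.5
 in present axes: [-748.   100.3  530.1]
```

Request:
{"name": "carry_out", "arguments": {"series": [[0,0,0,7.3,1],[0,0,0,7.3,1],[0,0,0,7.2,1],[-0.035,0,0.035,0,1],[-0.035,0,0.035,0,1],[-0.035,0,0.035,0,1],[-0.035,0,0.035,0,1],[-0.035,0,0.035,0,1],[-0.035,0,0.035,0,1],[-0.035,0,0.035,0,1]]}}

```text
t: 1.4
eef_pos: [424.8, -399.6, 250.5]
ee_rot: [-0.462, 0.462, -0.535, 0.535]
force: [0.6, -0.2, -0.2]
grip_width: 85.3
```

```bash
python3 -c "
from h import *
show();togo([490,243,200],-98.34)"
```

```text
t 1.4 pos [ 424.84 -399.62  250.51] F [ 0.6  -0.16 -0.21] Tq [-0.082 -0.001  0.012] w 85.33
toolx yaw -98.35 tool y [ 3.e-04 -4.e-04 -1.e+00] q [-0.868  0.431  1.664 -0.     1.046  0.849]
turn about tool y -0.01  shift x,y,z: -645.3 50.5 -28.7
 in present axes: [-645.3   50.3  -28.9]
```

Request:
{"name": "carry_out", "arguments": {"series": [[-0.04,0,0.0,0,1],[-0.04,0,0.0,0,1],[-0.04,0,0,0,1],[-0.04,0,0,0,1],[-0.04,0,0,0,1],[-0.04,0,0,0,1],[-0.04,0,0,0,1],[-0.04,0,0,0,1],[-0.04,0,0,0,1],[-0.04,0,0,0,1]]}}

```text
t: 2.4
eef_pos: [481.5, -3.6, 250.5]
ee_rot: [-0.462, 0.462, -0.535, 0.535]
force: [1.3, -0.9, -0.4]
grip_width: 85.6
```

Request:
{"name": "carry_out", "arguments": {"series": [[-0.04,0,-0.005,0,1],[-0.04,0,-0.005,0,1],[-0.04,0.01,-0.005,0,1],[-0.04,0.01,-0.005,0,1],[-0.035,0.01,-0.005,0,1],[-0.03,0.01,0,0,1],[-0.015,0.005,0,0,1],[0,0,0,0,1],[0,0,0,0,1]]}}

```text
t: 3.3
eef_pos: [491.5, 235.2, 205.4]
ee_rot: [-0.462, 0.462, -0.535, 0.535]
force: [-0.3, -0.2, 0.4]
grip_width: 85.6
```

```bash
python3 -c "
from h import *
show();togo([487,242.5,100],-98.34)
S=grab_frame('side');crop(S,220,150,460,400,3,'s1.png');T=grab_frame('top');crop(T,150,180,330,330,4,'t1.png')
print(proj(S,[487,243,28]),proj(T,[487,243,28]),proj(T,[487,243,200]))"
```

```text
t 3.3 pos [491.54 235.24 205.37] F [-0.27 -0.2   0.38] Tq [ 0.008 -0.013 -0.013] w 85.62
toolx yaw -98.33 tool y [-2.e-04 -4.e-04 -1.e+00] q [ 0.325  0.431  1.808 -0.     0.903  2.042]
turn about tool y 0.01  shift x,y,z: -6.5 105.4 -5.5
 in present axes: [ -6.6 105.4  -5.5]
[[322.51427426 329.63453957]] [[238.63163937 249.944151  ]] [[224.98986191 247.76969964]]
```

View pics/s1.png

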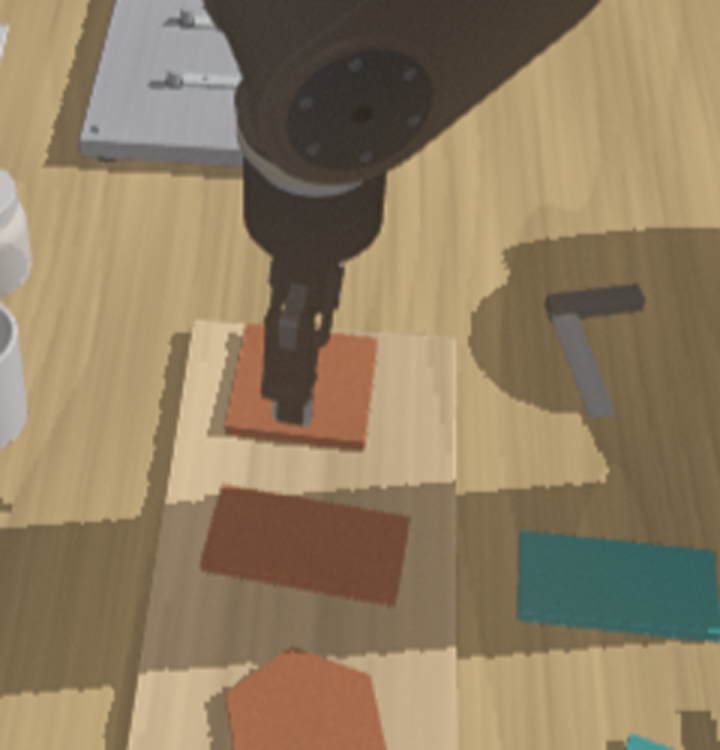

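View pics/t1.png

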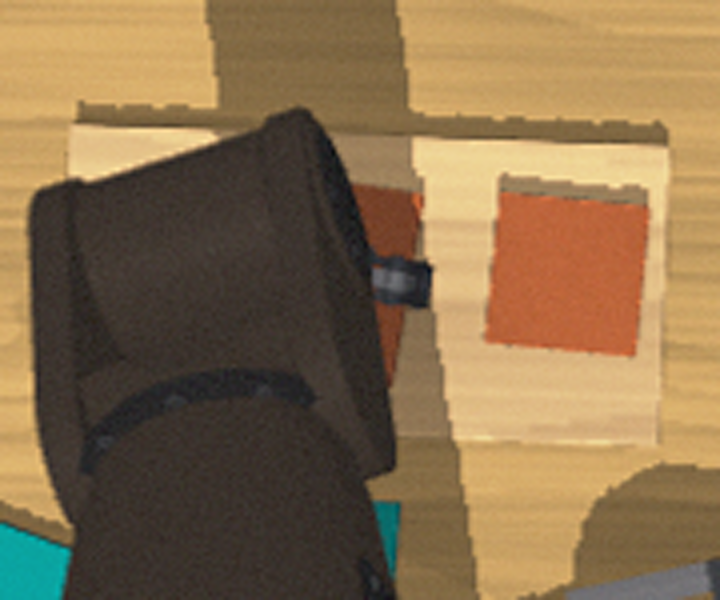

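```bash
python3 -c "
from h import *
S=grab_frame('side')
s,M=st()
for off in(43,50,57):
  for z in (-5,-10,-15,-20):
    P=s['eef_pos']-M[:,0]*off+[0,0,z]; print(off,z,proj(S,P).round(1))"
```

```text
43 -5 [[317.7 287.5]]
43 -10 [[317.6 289.4]]
43 -15 [[317.6 291.2]]
43 -20 [[317.5 293. ]]
50 -5 [[316.9 290.7]]
50 -10 [[316.8 292.5]]
50 -15 [[316.8 294.3]]
50 -20 [[316.7 296.2]]
57 -5 [[316.1 293.8]]
57 -10 [[316.  295.7]]
57 -15 [[316.  297.5]]
57 -20 [[315.9 299.3]]
```

Request:
{"name": "carry_out", "arguments": {"series": [[-0.006,0.025,-0.005,0,0.88],[0,0.03,0,0,0.88],[0,0.03,0,0,0.88],[0,0.02,0,0,0.88],[0,0.0,0,0,0.88],[0,0.0,0,0,0.88],[0,0.0,0,0,0.88]]}}

```text
t: 4.15
eef_pos: [488.1, 242.4, 101.6]
ee_rot: [-0.463, 0.462, -0.535, 0.535]
force: [0.9, 0.3, 0.5]
grip_width: 75.4
```

```bash
python3 -c "
from h import *
show();togo([487,241.5,50],-98.34)
S=grab_frame('side');crop(S,240,230,400,390,4,'s2.png');T=grab_frame('top');crop(T,170,200,330,320,5,'t2.png')"
```

```text
t 4.15 pos [488.13 242.35 101.63] F [0.94 0.28 0.45] Tq [ 0.008 -0.039  0.027] w 75.37
toolx yaw -98.37 tool y [ 1.9e-03  6.0e-04 -1.0e+00] q [ 0.34   0.579  1.898 -0.     0.663  2.057]
turn about tool y -0.03  shift x,y,z: 1.0 51.6 -1.0
 in present axes: [ 1.1 51.6 -1.1]
```

View pics/s2.png

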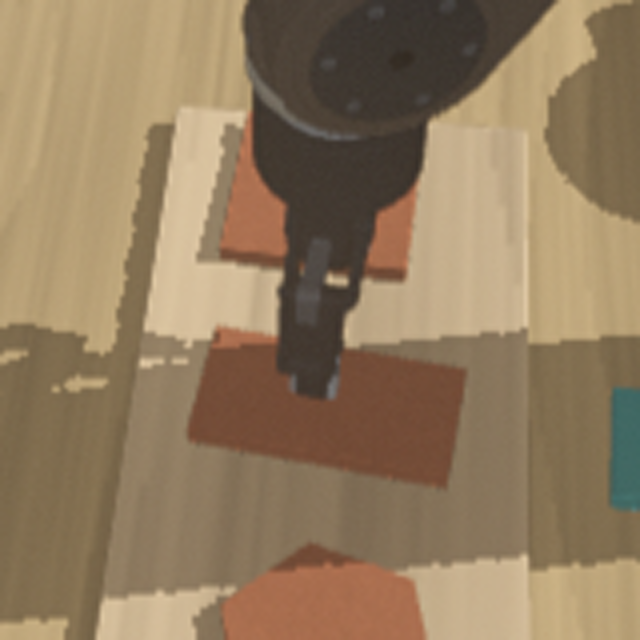

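View pics/t2.png

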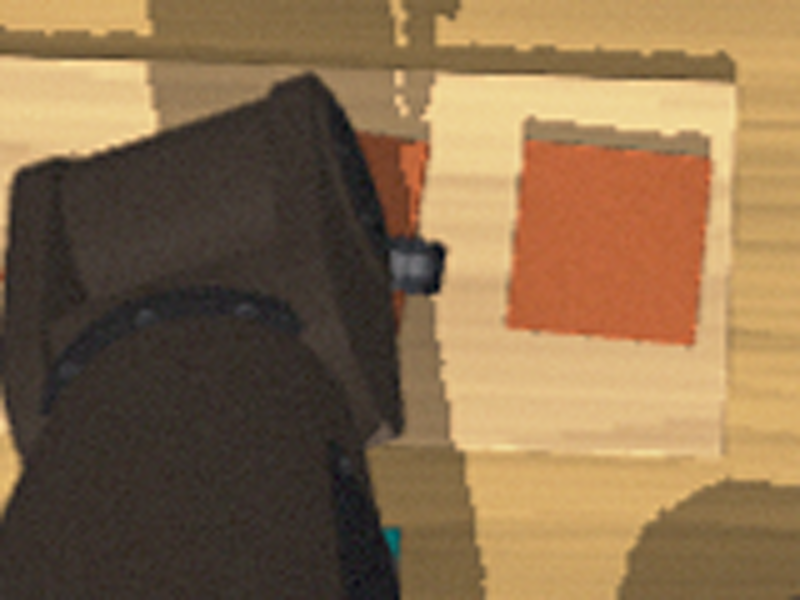

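Request:
{"name": "carry_out", "arguments": {"series": [[0.001,0.025,-0.001,0,0.88],[0,0.02,0,0,0.88],[0,0.01,0,0,0.88],[0,0.002,0,0,0.88],[0,0.0,0,0,0.88],[0,0.0,0,0,0.88],[0,0.0,0,0,0.88]]}}

```text
t: 4.95
eef_pos: [486.7, 241.8, 44.0]
ee_rot: [-0.463, 0.462, -0.535, 0.535]
force: [-0.4, -0.5, -0.6]
grip_width: 75.3
```

```bash
python3 -c "
from h import *
show();togo([487,241.5,30],-98.34)
S=grab_frame('side');crop(S,260,260,380,380,5,'s3.png')
s,M=st()
for off in(-38,38,45,52):
  for z in (-5,-19):
    P=s['eef_pos']-M[:,0]*off+[0,0,z]; print(off,z,((proj(S,P)-[260,260])*5).round(0))"
```

```text
t 4.95 pos [486.68 241.77  44.03] F [-0.42 -0.46 -0.56] Tq [-0.004 -0.038 -0.033] w 75.28
toolx yaw -98.35 tool y [ 1.2e-03  3.0e-04 -1.0e+00] q [ 0.34   0.673  1.931 -0.     0.536  2.056]
turn about tool y -0.01  shift x,y,z: 0.2 14.0 0.4
 in present axes: [ 0.2 14.   0.3]
-38 -5 [[332. 254.]]
-38 -19 [[331. 274.]]
38 -5 [[296. 410.]]
38 -19 [[295. 430.]]
45 -5 [[292. 425.]]
45 -19 [[292. 445.]]
52 -5 [[289. 440.]]
52 -19 [[288. 460.]]
```

View pics/s3.png

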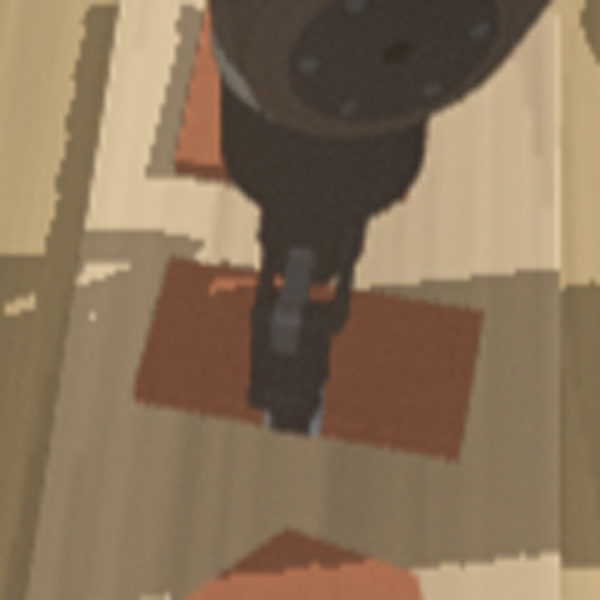

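Request:
{"name": "carry_out", "arguments": {"series": [[0,0.005,0,0,0.88],[0,0.003,0,0,0.88],[0,0.002,0,0,0.88],[0,0,0,0,0.88],[0,0,0,0,0.88]]}}

```text
t: 5.5
eef_pos: [486.3, 241.6, 33.1]
ee_rot: [0.462, -0.462, 0.535, -0.535]
force: [0.7, 0.2, -0.9]
grip_width: 74.9
```

```bash
python3 -c "
from h import *
show();togo([487,241.5,30],-98.34)
S=grab_frame('side');crop(S,260,260,380,380,5,'s4.png')"
```

```text
t 5.5 pos [486.34 241.62  33.14] F [ 0.71  0.22 -0.87] Tq [-0.047 -0.014  0.013] w 74.88
toolx yaw -98.35 tool y [-2.e-04 -2.e-04 -1.e+00] q [ 0.339  0.692  1.935 -0.     0.514  2.056]
turn about tool y -0.01  shift x,y,z: 0.0 3.1 0.7
 in present axes: [0.  3.1 0.7]
```

View pics/s4.png

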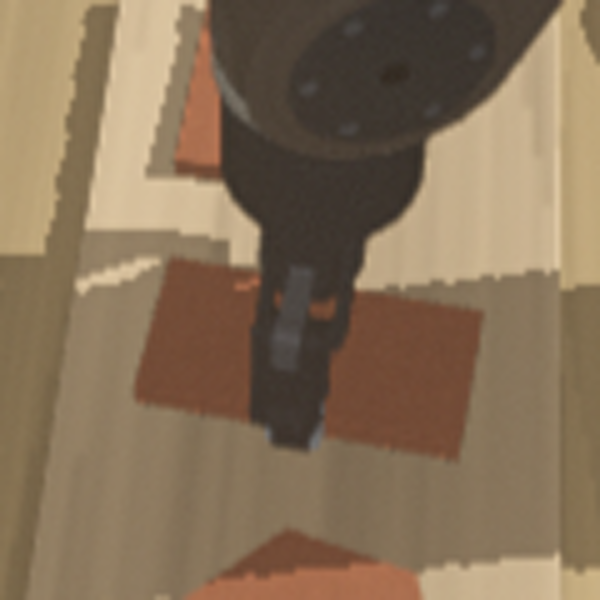

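Request:
{"name": "carry_out", "arguments": {"series": [[0,0.001,0,0,0.84],[0,0.001,0,0,0.84],[0,0,0,0,0.84]]}}

```text
t: 5.85
eef_pos: [486.3, 241.6, 31.2]
ee_rot: [-0.462, 0.462, -0.535, 0.535]
force: [-0.4, 0.0, -0.0]
grip_width: 71.7
```

Request:
{"name": "carry_out", "arguments": {"series": [[0,0.001,0,0,0.84],[0,0.001,0,0,0.84],[0,0,0,0,0.84]]}}

```text
t: 6.15
eef_pos: [486.3, 241.6, 29.1]
ee_rot: [-0.462, 0.462, -0.535, 0.535]
force: [0.5, 0.3, 0.2]
grip_width: 71.5
```

Request:
{"name": "carry_out", "arguments": {"series": [[0,0.001,0,0,0.84],[0,0,0,0,0.84]]}}

```text
t: 6.35
eef_pos: [486.3, 241.6, 28.1]
ee_rot: [-0.462, 0.462, -0.535, 0.535]
force: [0.3, 0.6, -0.2]
grip_width: 72.0
```

Request:
{"name": "carry_out", "arguments": {"series": [[0,0.001,0,0,0.84],[0,0,0,0,0.84]]}}

```text
t: 6.55
eef_pos: [486.4, 241.6, 27.2]
ee_rot: [-0.462, 0.462, -0.535, 0.535]
force: [-0.4, 0.0, -0.0]
grip_width: 72.1
```

Request:
{"name": "carry_out", "arguments": {"series": [[0,0,0,0,0.7],[0,0,0,0,0.7],[0,0,0,0,0.7],[0,0,0,0,0.7]], "squeeze": 40}}

```text
t: 6.95
eef_pos: [487.5, 242.0, 29.0]
ee_rot: [-0.463, 0.461, -0.535, 0.536]
force: [0.3, -0.4, 20.0]
grip_width: 63.8
```

```bash
python3 -c "
from h import *
show()
S=grab_frame('side');crop(S,260,260,380,380,5,'s5.png')"
```

```text
t 6.95 pos [487.54 241.98  29.02] F [ 0.26 -0.43 19.98] Tq [-0.515  0.197 -0.093] w 63.8
toolx yaw -98.35 tool y [ 0.0036  0.0011 -1.    ] q [ 0.339  0.7    1.936 -0.     0.502  2.056]
```

View pics/s5.png

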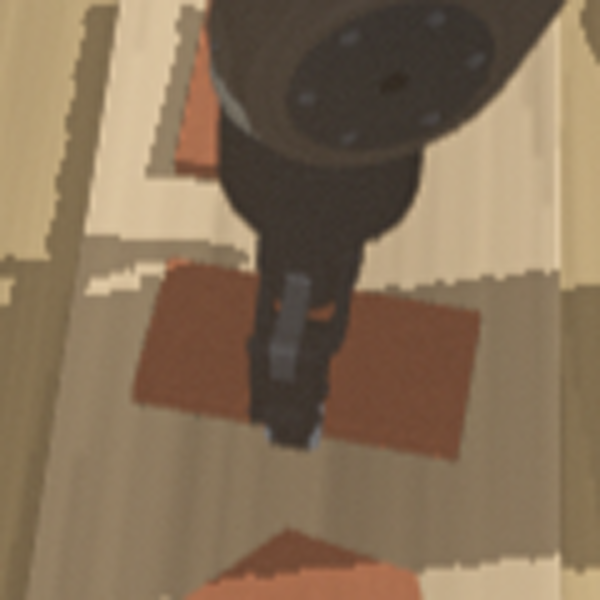

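Request:
{"name": "carry_out", "arguments": {"series": [[0,0,0,0,0.84],[0,0,0,0,0.84],[0,-0.0025,0,0,0.84],[0,-0.0025,0,0,0.84],[0,0,0,0,0.84],[0,0,0,0,0.6],[0,0,0,0,0.6],[0,0,0,0,0.6],[0,0,0,0,0.6]], "squeeze": 50}}

```text
t: 7.9
eef_pos: [486.4, 241.7, 32.8]
ee_rot: [-0.462, 0.462, -0.535, 0.535]
force: [-1.1, 0.3, 8.3]
grip_width: 63.7
```

```bash
python3 -c "
from h import *
show()"
```

```text
t 7.9 pos [486.42 241.65  32.78] F [-1.12  0.25  8.33] Tq [-0.178  0.271  0.059] w 63.66
toolx yaw -98.34 tool y [ 5.e-04  0.e+00 -1.e+00] q [ 0.34   0.693  1.936 -0.     0.513  2.056]
```

Request:
{"name": "carry_out", "arguments": {"series": [[0,-0.01,0,0,0.6],[0,-0.02,0,0,0.6],[0,-0.03,0,0,0.6],[0,-0.03,0,0,0.6],[0,-0.02,0,0,0.6],[0,0,0,0,0.6],[0,0,0,0,0.6]]}}

```text
t: 8.6
eef_pos: [486.1, 241.6, 142.1]
ee_rot: [-0.462, 0.462, -0.535, 0.535]
force: [0.7, -0.2, -2.7]
grip_width: 63.4
```

```bash
python3 -c "
from h import *
show();togo([560,-240,140],-1.4)
S=grab_frame('side');crop(S,220,200,420,400,4,'s6.png')"
```

```text
t 8.6 pos [486.08 241.56 142.12] F [ 0.69 -0.21 -2.68] Tq [0.014 0.031 0.007] w 63.37
toolx yaw -98.35 tool y [ 1.e-04 -0.e+00 -1.e+00] q [ 0.34   0.515  1.873 -0.     0.754  2.056]
turn about tool y -96.95  shift x,y,z: 85.7 2.1 -479.6
 in present axes: [465.7   2.1 143.1]
```

View pics/s6.png

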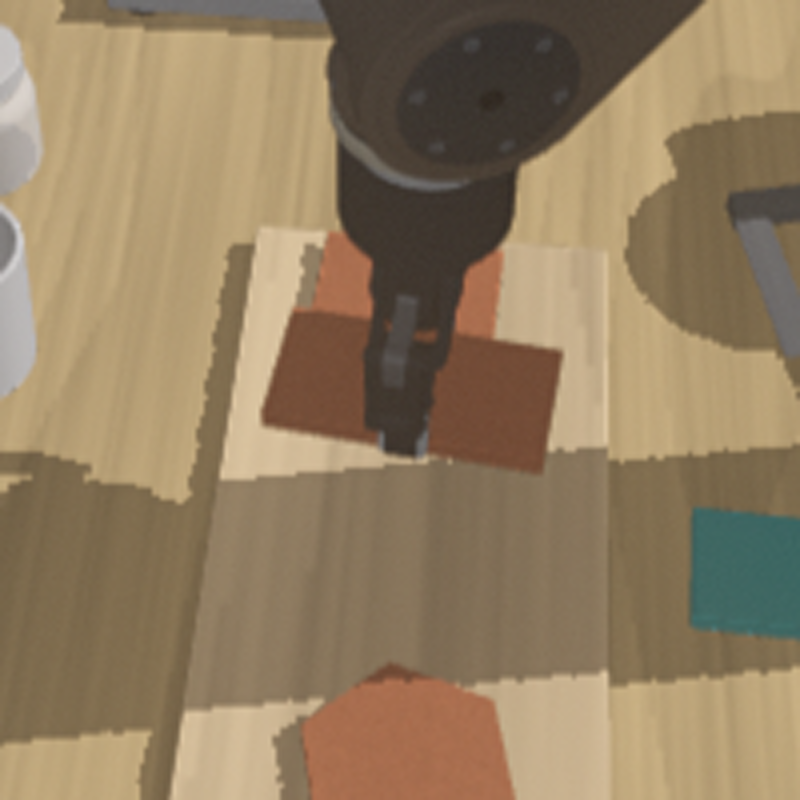

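Request:
{"name": "carry_out", "arguments": {"series": [[0.02,0,0.005,0,0.6],[0.035,0,0.009,0,0.6],[0.04,0,0.011,0,0.6],[0.04,0,0.011,0,0.6],[0.04,0,0.011,0,0.6],[0.04,0,0.011,0,0.6],[0.04,0,0.011,0,0.6],[0.04,0,0.011,0,0.6],[0.04,0,0.011,0,0.6],[0.04,0,0.011,0,0.6]]}}

```text
t: 9.65
eef_pos: [532.3, -145.8, 140.8]
ee_rot: [0.462, -0.463, 0.536, -0.534]
force: [0.8, 0.1, -2.7]
grip_width: 63.3
```

Request:
{"name": "carry_out", "arguments": {"series": [[0.04,0,0.01,0,0.6],[0.03,0,0.008,0,0.6],[0.015,0,0,0,0.6],[0,0,0,-7,0.6],[0,0,0,-8,0.6],[0,0,0,-8,0.6],[0,0,0,-8,0.6],[0,0,0,-8,0.6],[0,0,0,-8,0.6],[0,0,0,-8,0.6]]}}

```text
t: 10.65
eef_pos: [537.7, -229.9, 141.1]
ee_rot: [0.658, -0.658, 0.26, -0.258]
force: [-0.0, 0.0, -2.4]
grip_width: 63.2
```

Request:
{"name": "carry_out", "arguments": {"series": [[0,0,0,-8,0.6],[0,0,0,-8,0.6],[0,0,0,-8,0.6],[0,0,0,-8,0.6],[0,0,0,-7,0.6],[0,0,0,-3,0.6],[0,0,0,0,0.6],[0,0,0,0,0.6]]}}

```text
t: 11.45
eef_pos: [538.0, -230.3, 141.6]
ee_rot: [0.707, -0.707, 0.009, -0.008]
force: [0.4, -0.4, -2.2]
grip_width: 63.4
```

```bash
python3 -c "
from h import *
show();togo([575,-256,90],-1.4)
S=grab_frame('side');crop(S,200,60,420,240,3.5,'s7.png');T=grab_frame('top');crop(T,360,150,540,280,4,'t7.png')"
```

```text
t 11.45 pos [ 537.98 -230.35  141.58] F [ 0.38 -0.39 -2.25] Tq [0.03  0.019 0.063] w 63.39
toolx yaw -1.43 tool y [-1.2e-03  7.0e-04 -1.0e+00] q [-0.517  0.565  1.767 -0.     0.811 -0.492]
turn about tool y -0.03  shift x,y,z: 37.6 51.6 -24.7
 in present axes: [ 37.7  51.5 -24.8]
```

View pics/s7.png

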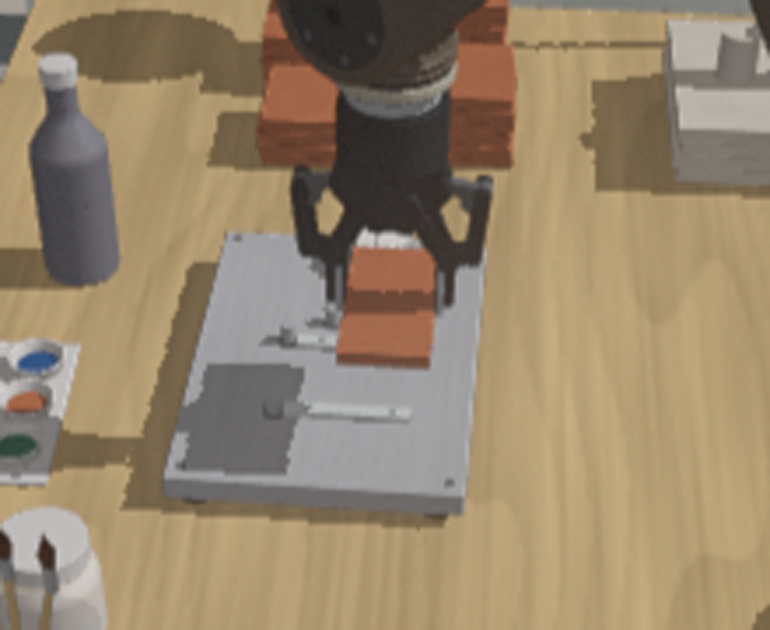

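View pics/t7.png

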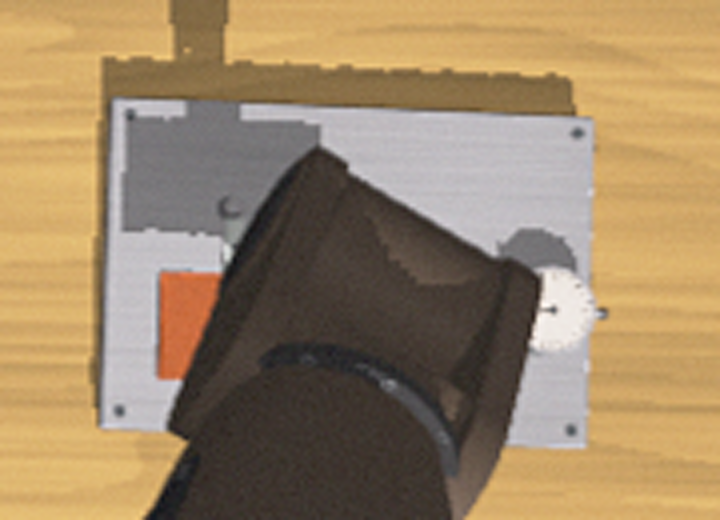

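```bash
python3 -c "
from h import *
s,M=st(); z=s['eef_pos'][2]-16.8+12
T=grab_frame('top');S=grab_frame('side')
h=cv2.cvtColor(T['frame'],cv2.COLOR_RGB2HSV); m=((h[...,0]<13)&(h[...,1]>150)).astype(np.uint8)
n,l=cv2.connectedComponents(m); k=l[230,408]; ys,xs=np.where(l==k); print(xs.min(),xs.max(),ys.min(),ys.max())
e=np.array([[xs[ys==y].min()-.5,y] for y in range(ys.min()+2,ys.max()-1)])
w=onplane(T,e,z)[:,:2]; p=np.polyfit(w[:,0],w[:,1],1); print('end edge y at TCP x',np.polyval(p,s['eef_pos'][0]),'slope deg',np.degrees(np.arctan(p[0])), 'x range',w[:,0].min(),w[:,0].max())
print('implied tile centre y', np.polyval(p,s['eef_pos'][0])-65, s['eef_pos'])
c=np.array([[337,358],[430,363],[344,312],[434,319]])/3.5+[200,60]-.35
print(onplane(S,c,z)[:,:2])
"
```

```text
400 415 218 243
end edge y at TCP x -163.03993001060448 slope deg -0.7372561946579472 x range 512.4530872071007 563.1958458300628
implied tile centre y -228.03993001060448 [ 538.15291302 -230.58055011  141.91040111]
[[ 570.79032869 -155.64990563]
 [ 507.26681311 -154.51910157]
 [ 570.12471288 -208.8924694 ]
 [ 506.69435209 -205.06463503]]
```

Request:
{"name": "carry_out", "arguments": {"series": [[0.012,0,-0.009,0,0.6],[0.015,0,-0.01,0,0.6],[0.01,0.015,-0.009,0,0.6],[0,0.025,0,0,0.6],[0,0.02,0,0,0.6],[0,0.015,0,0,0.6],[0,0.005,0,0,0.6],[0,0,0,0,0.6],[0,0,0,0,0.6]]}}

```text
t: 12.55
eef_pos: [575.0, -260.0, 63.1]
ee_rot: [-0.707, 0.707, -0.008, 0.009]
force: [0.2, -0.1, -2.2]
grip_width: 62.9
```

```bash
python3 -c "
from h import *
show();togo([575,-259.5,54],-1.4)
S=grab_frame('side');crop(S,235,110,355,215,6,'s8.png');T=grab_frame('top');crop(T,360,150,540,280,4,'t8.png')"
```

```text
t 12.55 pos [ 575.01 -259.96   63.1 ] F [ 0.25 -0.11 -2.24] Tq [-0.008  0.021 -0.007] w 62.95
toolx yaw -1.35 tool y [ 1.e-03 -7.e-04 -1.e+00] q [-0.529  0.723  1.697 -0.     0.72  -0.506]
turn about tool y 0.05  shift x,y,z: -0.0 9.1 0.5
 in present axes: [-0.   9.1  0.5]
```

View pics/s8.png

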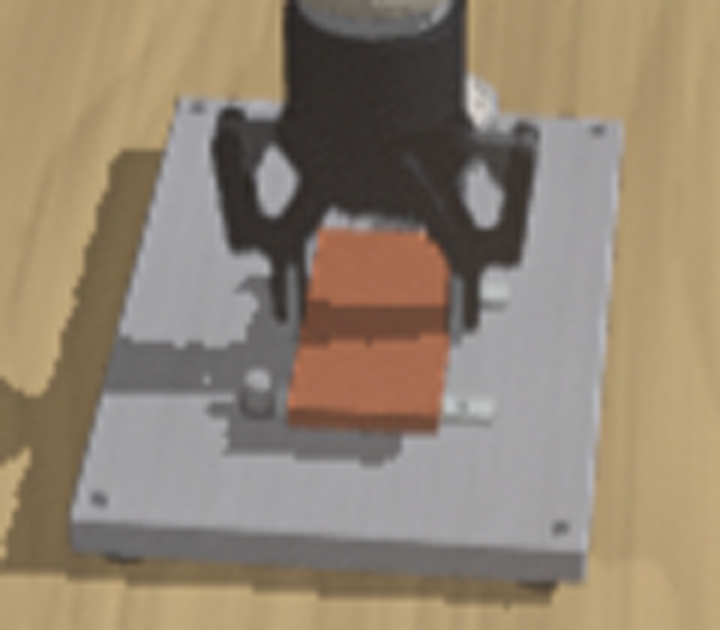

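View pics/t8.png

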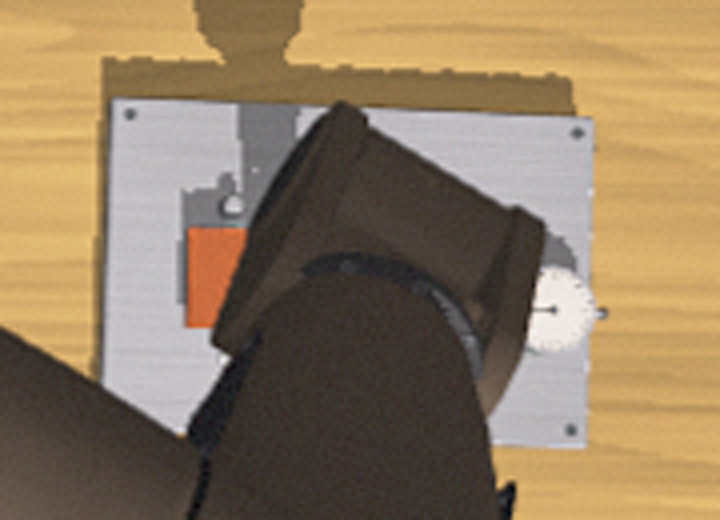

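Request:
{"name": "carry_out", "arguments": {"series": [[0,0.003,0,0,0.6],[0,0.003,0,0,0.6],[0,0.001,0,0,0.6],[0,0.001,0,0,0.6],[0,0,0,0,0.6]]}}

```text
t: 13.15
eef_pos: [574.6, -259.8, 54.1]
ee_rot: [0.707, -0.707, 0.008, -0.008]
force: [-0.1, -0.2, -1.3]
grip_width: 63.7
```

Request:
{"name": "carry_out", "arguments": {"series": [[0,0.001,0,0,0.6],[0,0,0,0,0.6]]}}

```text
t: 13.35
eef_pos: [574.7, -259.8, 53.9]
ee_rot: [-0.707, 0.707, -0.008, 0.008]
force: [-1.9, -0.2, 3.7]
grip_width: 63.3
```

Request:
{"name": "carry_out", "arguments": {"series": [[0.002,0,-0.002,0,0.6],[0.002,0,-0.002,0,0.6],[0.001,0,-0.001,0,0.6],[0,0,0,0,0.6]]}}

```text
t: 13.75
eef_pos: [579.8, -265.1, 53.9]
ee_rot: [-0.707, 0.707, -0.008, 0.009]
force: [-1.2, 1.4, 5.7]
grip_width: 62.8
```

Request:
{"name": "carry_out", "arguments": {"series": [[0.001,0,0,0,0.6],[0.001,0,0,0,0.6],[0,0,0,0,0.6]]}}

```text
t: 14.05
eef_pos: [581.7, -265.2, 53.8]
ee_rot: [-0.707, 0.707, -0.008, 0.008]
force: [-2.2, 0.2, 5.9]
grip_width: 63.1
```

```bash
python3 -c "
from h import *
show()
S=grab_frame('side');crop(S,235,110,355,215,6,'s9.png')"
```

```text
t 14.05 pos [ 581.68 -265.24   53.85] F [-2.16  0.2   5.93] Tq [0.107 0.484 0.005] w 63.11
toolx yaw -1.35 tool y [ 4.e-04 -5.e-04 -1.e+00] q [-0.531  0.745  1.679 -0.     0.717 -0.507]
```

View pics/s9.png

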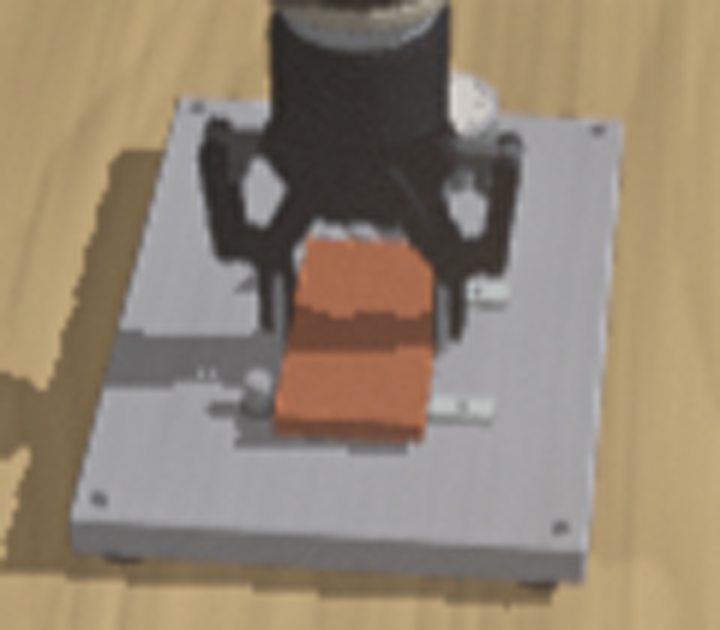

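Almost at the long studs (friction only so far, about 2 N). I'll creep in x.

Request:
{"name": "carry_out", "arguments": {"series": [[0.001,0,0,0,0.6],[0,0,0,0,0.6]]}}

```text
t: 14.3
eef_pos: [582.7, -265.3, 53.9]
ee_rot: [-0.707, 0.707, -0.008, 0.008]
force: [-3.0, 0.0, 6.0]
grip_width: 63.2
```

Request:
{"name": "carry_out", "arguments": {"series": [[0.001,0,0,0,0.6],[0,0,0,0,0.6]]}}

```text
t: 14.5
eef_pos: [583.7, -265.3, 53.8]
ee_rot: [-0.707, 0.707, -0.008, 0.008]
force: [-2.6, 0.2, 5.6]
grip_width: 63.2
```

```bash
python3 -c "
from h import *
show()"
```

```text
t 14.5 pos [ 583.67 -265.31   53.85] F [-2.56  0.17  5.65] Tq [ 0.028  0.483 -0.04 ] w 63.18
toolx yaw -1.35 tool y [ 4.e-04 -5.e-04 -1.e+00] q [-0.53   0.747  1.674 -0.     0.72  -0.506]
```

Request:
{"name": "carry_out", "arguments": {"series": [[0.001,0,0,0,0.6],[0,0,0,0,0.6]]}}

```text
t: 14.7
eef_pos: [584.7, -265.3, 53.9]
ee_rot: [-0.707, 0.707, -0.008, 0.008]
force: [-2.4, 0.1, 6.1]
grip_width: 63.1
```

Request:
{"name": "carry_out", "arguments": {"series": [[0.001,0,0,0,0.6],[0,0,0,0,0.6]]}}

```text
t: 14.9
eef_pos: [584.9, -265.3, 53.8]
ee_rot: [0.707, -0.707, 0.009, -0.008]
force: [-8.8, -0.3, 9.1]
grip_width: 63.5
```

```bash
python3 -c "
from h import *
show()"
```

```text
t 14.9 pos [ 584.93 -265.31   53.83] F [-8.77 -0.3   9.12] Tq [-0.022  1.125 -0.213] w 63.46
toolx yaw -1.37 tool y [-1.2e-03  1.0e-04 -1.0e+00] q [-5.28e-01  7.49e-01  1.67e+00 -1.00e-03  7.25e-01 -5.04e-01]
```

Request:
{"name": "carry_out", "arguments": {"series": [[0.001,0,0,0.3,0.6],[0,0,0,0,0.6]]}}

```text
t: 15.1
eef_pos: [585.2, -265.2, 53.8]
ee_rot: [0.707, -0.707, 0.011, -0.009]
force: [-12.6, 0.4, 10.5]
grip_width: 63.4
```

```bash
python3 -c "
from h import *
show()"
```

```text
t 15.1 pos [ 585.19 -265.22   53.84] F [-12.63   0.35  10.52] Tq [-0.029  1.698  0.04 ] w 63.41
toolx yaw -1.65 tool y [-2.9e-03  6.0e-04 -1.0e+00] q [-5.280e-01  7.490e-01  1.668e+00 -1.000e-03  7.270e-01 -4.980e-01]
```

Request:
{"name": "carry_out", "arguments": {"series": [[0,0,-0.001,0,0.6],[0,0,-0.001,0,0.6],[0,0,0,0,0.6]]}}

```text
t: 15.4
eef_pos: [585.2, -265.8, 53.8]
ee_rot: [0.708, -0.706, 0.011, -0.009]
force: [-10.7, 9.3, 14.1]
grip_width: 63.4
```

```bash
python3 -c "
from h import *
show()"
```

```text
t 15.4 pos [ 585.15 -265.81   53.85] F [-10.69   9.29  14.1 ] Tq [1.421 1.458 0.07 ] w 63.37
toolx yaw -1.63 tool y [-0.0034  0.0024 -1.    ] q [-5.290e-01  7.500e-01  1.666e+00  1.000e-03  7.300e-01 -5.010e-01]
```

```bash
python3 -c "
from h import *
S=grab_frame('side');crop(S,250,130,320,190,10,'s10.png');T=grab_frame('top');crop(T,395,180,465,240,10,'t10.png')
a=np.radians(-1.4);Rm=np.array([[np.cos(a),-np.sin(a)],[np.sin(a),np.cos(a)]])
def G(x,y,z): return np.r_[Rm@[x,y]+[582,-303],z]
for n,p in dict(stud1top=(38.5,80,48),cNE=(32.5,100,49),cNW=(-32.5,100,49),cNEb=(32.5,100,37),cNWb=(-32.5,100,37)).items(): print(n,(proj(S,G(*p))-[250,130]+.5)*10-.5,(proj(T,G(*p))-[395,180]+.5)*10-.5)
"
```

```text
stud1top [[290.75928078 431.56699851]] [[236.75169378 212.26327309]]
cNE [[303.85183246 478.08361025]] [[159.80822745 231.49906059]]
cNW [[555.23806006 493.10954864]] [[151.53416264 480.86474252]]
cNEb [[305.35552391 514.41023808]] [[151.96770345 237.23757476]]
cNWb [[555.16919685 529.44891856]] [[143.75063982 484.2776469 ]]
```

View pics/s10.png

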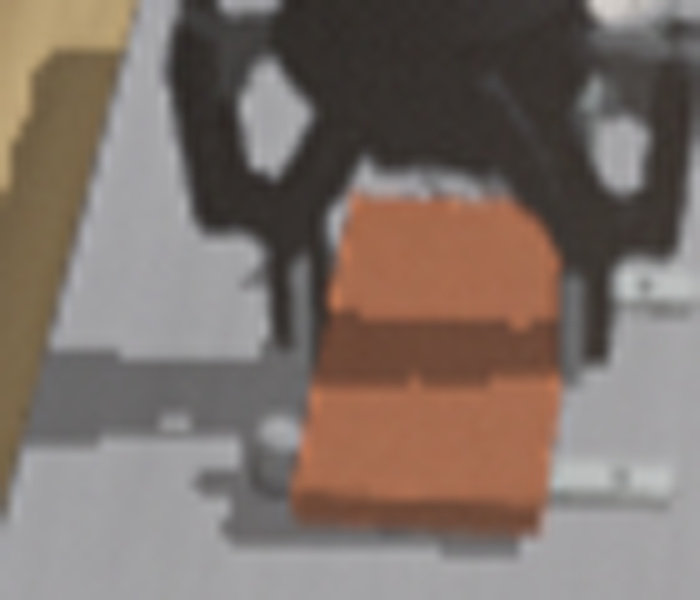

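View pics/t10.png

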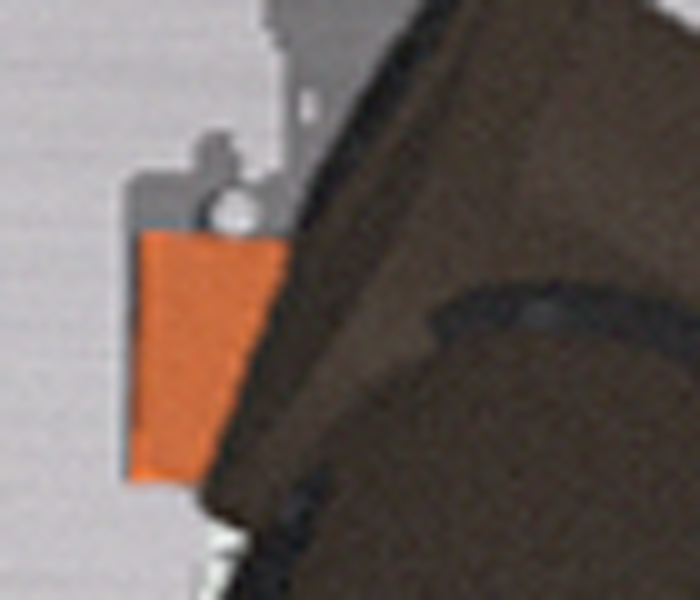

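Request:
{"name": "carry_out", "arguments": {"series": [[-0.0015,-0.001,0,0,0.6],[0,0,0,0,0.6]]}}

```text
t: 15.7
eef_pos: [584.9, -267.1, 54.3]
ee_rot: [-0.707, 0.707, -0.01, 0.01]
force: [-1.9, 0.7, -2.7]
grip_width: 63.0
```

```bash
python3 -c "
from h import *
show()"
```

```text
t 15.7 pos [ 584.89 -267.09   54.25] F [-1.88  0.69 -2.66] Tq [-0.004  0.367  0.023] w 63.03
toolx yaw -1.65 tool y [-1.e-04 -1.e-04 -1.e+00] q [-0.531  0.748  1.668 -0.     0.725 -0.502]
```

Request:
{"name": "carry_out", "arguments": {"series": [[0,0,-0.001,0,0.6],[0,0,-0.001,0,0.6],[0,0,0,0,0.6]]}}

```text
t: 16.0
eef_pos: [584.8, -269.1, 54.0]
ee_rot: [0.707, -0.707, 0.01, -0.01]
force: [-1.7, 1.8, -1.7]
grip_width: 63.5
```

```bash
python3 -c "
from h import *
show()"
```

```text
t 16.0 pos [ 584.83 -269.09   54.03] F [-1.71  1.81 -1.7 ] Tq [ 0.194  0.196 -0.019] w 63.47
toolx yaw -1.65 tool y [-4.e-04  2.e-04 -1.e+00] q [-0.534  0.75   1.666 -0.     0.726 -0.505]
```

Request:
{"name": "carry_out", "arguments": {"series": [[0,0,-0.001,0,0.6],[0,0,0,0,0.6]]}}

```text
t: 16.2
eef_pos: [584.8, -270.1, 54.1]
ee_rot: [0.707, -0.707, 0.01, -0.01]
force: [-1.3, 2.4, -2.4]
grip_width: 63.3
```

Request:
{"name": "carry_out", "arguments": {"series": [[0,0,-0.001,0,0.6],[0,0,0,0,0.6]]}}

```text
t: 16.4
eef_pos: [584.8, -270.5, 54.1]
ee_rot: [0.707, -0.707, 0.01, -0.01]
force: [-0.8, 6.4, -2.2]
grip_width: 63.1
```

```bash
python3 -c "
from h import *
show()"
```

```text
t 16.4 pos [ 584.78 -270.49   54.15] F [-0.84  6.44 -2.24] Tq [ 0.851  0.135 -0.045] w 63.11
toolx yaw -1.65 tool y [-5.e-04  8.e-04 -1.e+00] q [-5.360e-01  7.500e-01  1.664e+00  1.000e-03  7.280e-01 -5.080e-01]
```

Request:
{"name": "carry_out", "arguments": {"series": [[0,0.0007,0,0,0.6],[0.001,0,-0.0005,0,0.6],[0.001,0,-0.0005,0,0.6],[0,0,0,0,0.6],[0,0,0,0,0.6]]}}

```text
t: 16.9
eef_pos: [585.0, -270.6, 53.9]
ee_rot: [0.708, -0.706, 0.012, -0.009]
force: [-13.2, 9.0, 9.7]
grip_width: 63.5
```

```bash
python3 -c "
from h import *
show()
S=grab_frame('side');crop(S,250,130,320,190,10,'s11.png');T=grab_frame('top');crop(T,395,180,465,240,10,'t11.png')"
```

```text
t 16.9 pos [ 585.01 -270.56   53.86] F [-13.16   9.03   9.73] Tq [ 1.671  1.832 -0.034] w 63.53
toolx yaw -1.64 tool y [-0.0045  0.003  -1.    ] q [-0.536  0.752  1.661  0.     0.734 -0.507]
```

View pics/s11.png

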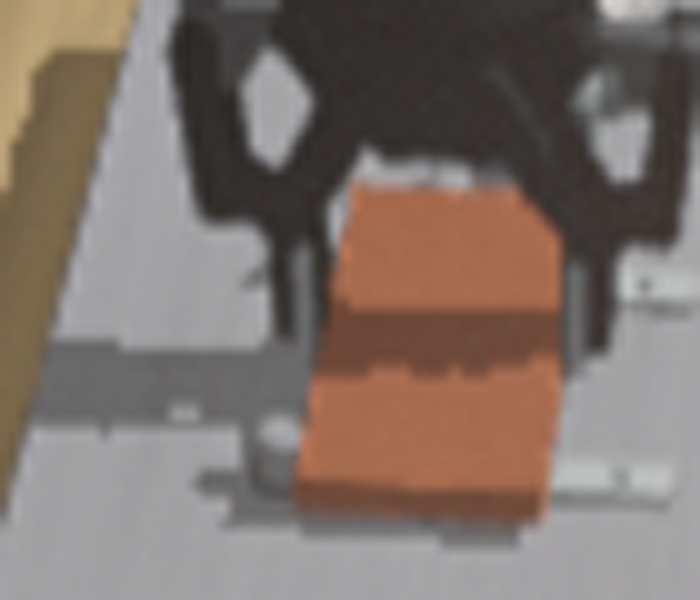

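View pics/t11.png

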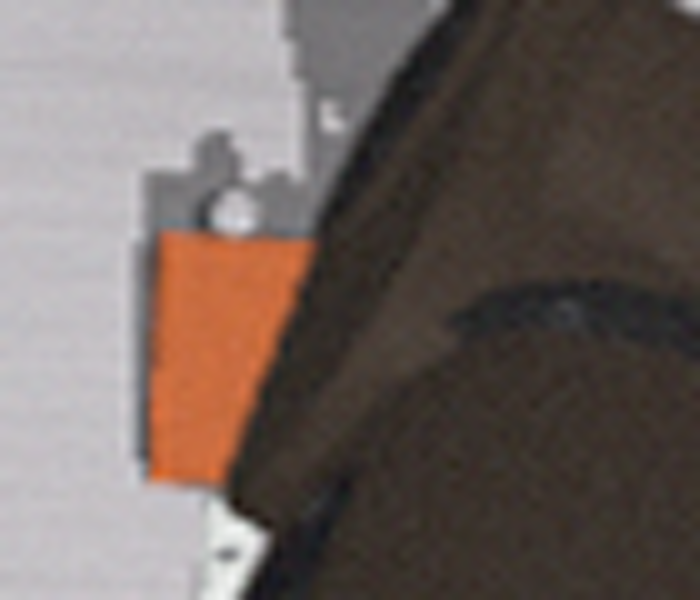

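Request:
{"name": "carry_out", "arguments": {"series": [[0,0,-0.001,0,0.6],[0,0,-0.0005,0,0.6],[0,0,0,0,0.6],[0,0,0,0,0.6],[0,0,0,0,0.6]]}}

```text
t: 17.5
eef_pos: [585.0, -270.7, 53.9]
ee_rot: [0.709, -0.705, 0.012, -0.008]
force: [-12.4, 19.0, 12.3]
grip_width: 63.1
```

```bash
python3 -c "
from h import *
show()"
```

```text
t 17.5 pos [ 585.   -270.72   53.91] F [-12.41  19.04  12.29] Tq [ 3.034  1.48  -0.097] w 63.05
toolx yaw -1.64 tool y [-0.005   0.0047 -1.    ] q [-0.536  0.752  1.66   0.002  0.736 -0.509]
```

Request:
{"name": "carry_out", "arguments": {"series": [[0.0008,0,0,0.15,0.6],[0,0,0,0,0.6],[0,0,0,0,0.6],[0,0,0,0,0.6],[0,0,0,0,0.6]]}}

```text
t: 18.0
eef_pos: [585.1, -270.7, 53.9]
ee_rot: [0.709, -0.705, 0.013, -0.008]
force: [-16.4, 18.8, 13.3]
grip_width: 63.6
```

```bash
python3 -c "
from h import *
show();show()
S=grab_frame('side');crop(S,250,130,320,190,10,'s12.png');T=grab_frame('top');crop(T,395,180,465,240,10,'t12.png')
h=cv2.cvtColor(T['frame'],cv2.COLOR_RGB2HSV); m=((h[...,0]<13)&(h[...,1]>150)).astype(np.uint8)
n,l=cv2.connectedComponents(m); k=l[215,414]; ys,xs=np.where(l==k)
e=np.array([[xs[ys==y].min()-.5,y] for y in range(ys.min()+2,ys.max()-1)])
w=onplane(T,e,49)[:,:2]; p=np.polyfit(w[:,0],w[:,1],1); print('end edge y at x=583',np.polyval(p,583),'deg',np.degrees(np.arctan(p[0])))"
```

```text
t 18.0 pos [ 585.09 -270.74   53.91] F [-16.4   18.83  13.32] Tq [2.945 2.153 0.29 ] w 63.65
toolx yaw -1.74 tool y [-0.0067  0.0049 -1.    ] q [-5.360e-01  7.530e-01  1.658e+00  1.000e-03  7.390e-01 -5.070e-01]
t 18.0 pos [ 585.09 -270.74   53.91] F [-16.4   18.83  13.32] Tq [2.945 2.153 0.29 ] w 63.65
toolx yaw -1.74 tool y [-0.0067  0.0049 -1.    ] q [-5.360e-01  7.530e-01  1.658e+00  1.000e-03  7.390e-01 -5.070e-01]
end edge y at x=583 -202.82796483530046 deg -3.662090203027836
```

View pics/s12.png

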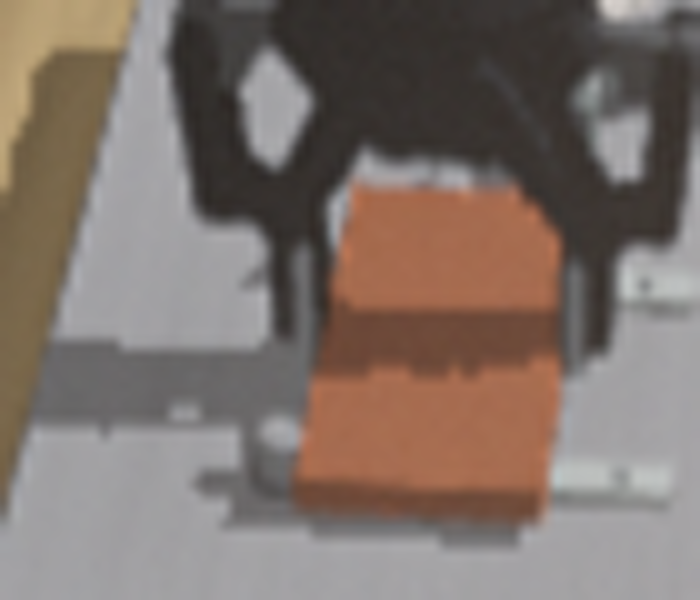

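View pics/t12.png

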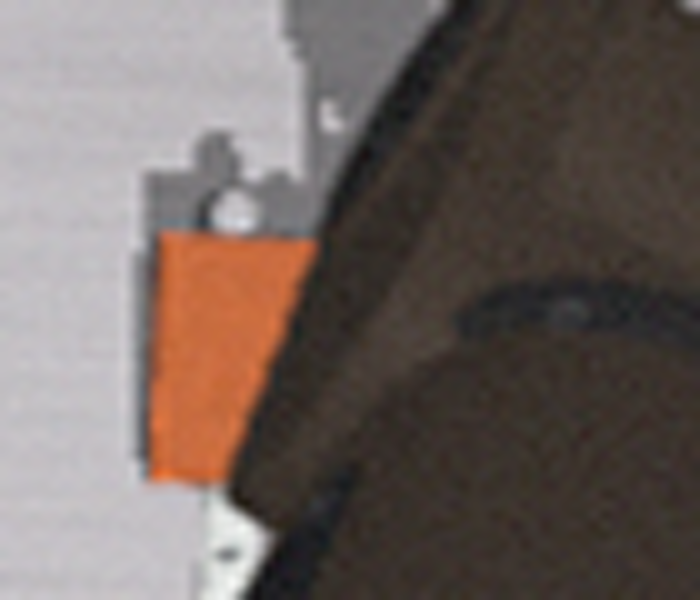

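Request:
{"name": "carry_out", "arguments": {"series": [[0,0,0,-0.08,0.6],[0,0,0,0,0.6],[0,0,0,0,0.6],[0,0,0,0,0.6],[0,0,0,0,0.6]]}}

```text
t: 18.6
eef_pos: [585.1, -270.7, 53.9]
ee_rot: [0.709, -0.705, 0.013, -0.008]
force: [-16.3, 18.3, 14.6]
grip_width: 63.6
```

```bash
python3 -c "
from h import *
show()"
```

```text
t 18.6 pos [ 585.08 -270.74   53.91] F [-16.35  18.26  14.62] Tq [2.943 2.213 0.12 ] w 63.57
toolx yaw -1.69 tool y [-0.0066  0.0051 -1.    ] q [-5.360e-01  7.530e-01  1.658e+00  1.000e-03  7.390e-01 -5.080e-01]
```

```bash
python3 -c "
from h import *
job.hand_in(); show()"
```

```text
the job is handed in; nothing more can be done
the job is handed in; nothing more can be done
```

I gripped the red-brown oblong tile (the middle of the three on the board) across its width and lifted it clear. I set it flat on the gauge's rest strips, slid it into the corner and handed in while still gripping and pushing it. No verdict was reported.

**Last checks before hand-in (t = 18.6 s):**
- **Push on the studs:** the studs and strips push back on the tool with about 16 N against the long-side push and 18 N against the end push. The strips also carry about 15 N. The twisting moment is near zero (0.12 N m), and small turns of the tool changed it in both directions. I take this as contact on both long-side studs.
- **End stop:** the last 1.5 mm of end push moved the tile only about 0.15 mm, so it is against a hard stop.
- **Position:** in the top view the visible tile end lies within about a pixel (2–3 mm) of where it should be when home.

**What did not go smoothly or could not be checked:**
- The first closing of the fingers pressed the tips on the ware board at about 20 N. I reopened, raised the tool 5 mm and gripped again.
- The first end push stuck on friction about 5 mm short of home. I eased off and repeated it.
- The end-edge angle measured in the image read −3.7°, against about −1.4° expected. It comes from a 25-pixel edge, so I relied on the contact moments instead.
- The spindle and the end stud were hidden behind the gripper, so I inferred the spindle's travel from the tile being home and did not see it.

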